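Make up a service kit and a soldering kit

TASK

Make up two kits in the grey pocketed trays: the roll of black tape, the dust filter and one bobbin of wire go into the large tray with three pockets, the small tin and the other bobbin into the small tray with two pockets. Lay each part flat and the same way up as now, fully down in the pocket made for its size, one part to a pocket. Leave the black wheel, the small circuit board and everything else on the bench where they are.

Things in the scene. Friction and masses are not known exactly. Their poses are not given: they have to be found in the camera images.
- tape_roll: roll of black insulating tape, lying flat: a ring 59 mm across with a white-lined 32 mm hole through it, 18 mm high. Grip across the 59 mm diameter. Origin: centre of its underside, z up
- dust_filter: pleated dust filter: rectangular black frame with white pleats, lying flat, 54 mm along its x, 94 mm along its y, 18 mm high. Grip across the 54 mm. Origin: centre of its underside, z up. At the start its long side lies within 0.25 rad of crosswise to the robot (world y)
- tin: small round white tin with a green disc on its lid, 50 mm across, 19 mm high. Grip across the diameter. Origin: centre of its underside, z up
- bobbin_1: bobbin of wire: orange flanged bobbin with yellow winding, 29 mm across, 16 mm high, standing on its flange; the two bobbins are alike, either may go in either tray. Grip across the diameter. Origin: centre of its underside, z up
- bobbin_2: bobbin of wire: orange flanged bobbin with yellow winding, 29 mm across, 16 mm high, standing on its flange; like the other one. Grip across the diameter. Origin: centre of its underside, z up
- kit_tray_large: large grey tray, fixed: plate 158 mm (x) by 181 (y), 10 high, three pockets 6 mm deep (floors 4 mm above the bench). Pocket centres in its frame, mm: filter (0, 47.5), 112 along x by 72 along y (filter's long side along tray x, either way round); tape (30.5, -42), 77 square; bobbin (-47.5, -42), 49 square. Origin: centre of underside, z up; -x side faces the robot within 0.25 rad
- kit_tray_small: small grey tray, fixed: plate 145 mm (x) by 84 (y), 10 high, two square pockets 6 mm deep (floors 4 mm above the bench). Pocket centres in its frame, mm: tin (30.5, 0), 70 square; bobbin (-41, 0), 49 square. Origin: centre of underside, z up; -x side faces the robot within 0.25 rad
- wheel: spare drive wheel: solid black disc with a closed face and a small grey hub, lying flat, 65 mm across, 21 mm high at the hub; no part of the kits, leave it alone. Origin: centre of its underside
- circuit_board: green circuit board on stand-offs, lying flat, 52 mm along its x, 75 mm along its y, 15 mm high with its parts; no part of the kits, leave it alone. Origin: centre of its underside
Mind the look-alikes: they are no part of the job. Leave any blue or turquoise look-alike of the bobbin_1 alone.

How it is judged:
At the end, for the whole second after the job is handed in: Tape, filter and one bobbin in their pockets of the large tray, tin and other bobbin in theirs of the small one: each within 11 mm of its pocket's centre along both tray axes, underside 1 to 7 mm above the bench, same way up, level within 0.1 rad, and at rest (under 0.02 m/s) (x of tape_roll in the frame of kit_tray_large between 0.0195 and 0.0415 m and y of tape_roll in the frame of kit_tray_large between -0.053 and -0.031 m and z of tape_roll in the frame of kit_tray_large between 0.001 and 0.007 m and x of dust_filter in the frame of kit_tray_large between -0.011 and 0.011 m and y of dust_filter in the frame of kit_tray_large between 0.0365 and 0.0585 m and z of dust_filter in the frame of kit_tray_large between 0.001 and 0.007 m and x of tin in the frame of kit_tray_small between 0.0195 and 0.0415 m and y of tin in the frame of kit_tray_small between -0.011 and 0.011 m and z of tin in the frame of kit_tray_small between 0.001 and 0.007 m and ((x of bobbin_1 in the frame of kit_tray_large between -0.0585 and -0.0365 m and y of bobbin_1 in the frame of kit_tray_large between -0.053 and -0.031 m and z of bobbin_1 in the frame of kit_tray_large between 0.001 and 0.007 m and x of bobbin_2 in the frame of kit_tray_small between -0.052 and -0.03 m and y of bobbin_2 in the frame of kit_tray_small between -0.011 and 0.011 m and z of bobbin_2 in the frame of kit_tray_small between 0.001 and 0.007 m) or (x of bobbin_2 in the frame of kit_tray_large between -0.0585 and -0.0365 m and y of bobbin_2 in the frame of kit_tray_large between -0.053 and -0.031 m and z of bobbin_2 in the frame of kit_tray_large between 0.001 and 0.007 m and x of bobbin_1 in the frame of kit_tray_small between -0.052 and -0.03 m and y of bobbin_1 in the frame of kit_tray_small between -0.011 and 0.011 m and z of bobbin_1 in the frame of kit_tray_small between 0.001 and 0.007 m)) and angle between each of tape_roll, dust_filter, tin, bobbin_1, bobbin_2's own z axis and vertical below 0.1 rad and linear speed of each of tape_roll, dust_filter, tin, bobbin_1, bobbin_2 below 0.02 m/s); the robot touches nothing.
It fails at once if the black wheel is moved by more than 20 mm (distance of wheel from where it was at the start of the episode above 0.02 m).
It fails at once if the small circuit board is moved by more than 20 mm (distance of circuit_board from where it was at the start of the episode above 0.02 m).
It also fails if it takes over 96 s, if anything falls off the work surface, if the arm or the gripper's body presses on something with over 40 N, if the wrist force passes 120 N, or if a joint passes its speed limit or range.

ROBOT

A 7-joint arm with a two-finger parallel gripper is mounted at the origin on a cart in front of the work surface, level with it; the furniture and walls round the work are solid. World frame = base frame: x ahead of the robot, y to its left, z up, the work surface at z = 0. Lengths are in m, angles in rad, forces in N, time in s.
With the tool pointing down it reaches from about 0.425 to 0.8 m from the base axis. Payload 8.3 kg.
Tool frame: the origin (TCP) lies midway between the tips of the shut fingers; the grasp point (between the pads) lies 19 mm behind it; z points along the fingers, y is the line along which they close (so a half turn about z gives the same grasp; the last joint's range is limited). The gripper opens to 85 mm and grips with 20 to 120 N. Pads are 22 mm wide; open, the fingers measure 114 mm over their backs; the gripper's body (76 mm by 85 mm) begins 54 mm behind the grasp point. The pads swing forward as they close: fully open they stand 13 mm farther back than shut.
Start: joints at [1.04, 0.383, 0.016, 1.37, -0.006, 1.388, -0.046], TCP at [0.282, -0.558, 0.231] pointing down, gripper open.
Joint ranges: [-2.95, 2.95], [-0.25, 2.06], [-1.52, 1.56], [0.18, 2.33], [-1.44, 4.58], [0.02, 2.06], [-3.01, 3.01]. Speed limits (rad/s): [2.39, 2.39, 3.01, 3.01, 3.14, 3.14, 3.14].

INTERFACE

Orientations are given as a unit quaternion [w, x, y, z].
In Python, from rig import env gives the robot as it stands.
- The arm moves only by the tool arm_command, never from a script. Its argument "commands" is text: rows parted by semicolons, each of 4 numbers parted by spaces: the shift along the tool's x, y, z in cm, then the turn about the tool's z in rad. In form: dx dy dz spin; .... A call has 1 to 20 rows; each row is the pose to reach, as a shift and turn from the pose commanded when the call began, along the tool's axes at that moment; what a row does not reach only later rows make up. A row lasts 1/8 s, in which the tool goes at most 62.5 mm and 10.7 degrees, less where a joint would pass 70% of its speed; a pose out of reach is approached as far as the arm can. A call with a gripper value outside its range is refused whole. "grip" is the finger opening in cm, from 0 to 8.54, set as the call begins (left out, the last holds). The fingers move at their own pace and stop on an object; the grip force is fixed at half the most. Time passes only in rows, so rows that repeat a pose let the fingers close. It gives the time, the measured TCP pose, the force, the opening and the grip force at its end, in the units of the state.
- env.observe(): the state, without advancing time (a new reading comes with each control period).
- env.capture(name): name is "scene" or "top" or "wrist"; returns a dict with "frame" (420x560x3 uint8, red, green, blue), "z_map" (420x560 float32, m along the optical axis (not along the pixel's ray), 0 where there is no reading), "mtx" (3x3 intrinsics, pixels), "distortion" ([k1, k2, p1, p2, k3] as OpenCV has them; the pictures are not rectified), "world_to_cam" (4x4, takes a point from world to camera coordinates); the wrist camera has in their place "mount" (4x4, takes a point from camera to tool coordinates, whose origin is the TCP and whose axes are the flange's). Camera axes: x right, y down, z forward; pixel columns grow to the right and rows downward; lengths in m; the calibration is good to about 2 mm. A picture is of the moment at which its call begins: read the wrist's pose just before it.
- env.hand_in(): hands the job in; it is judged then, once.
Trained networks look in a picture, given as the dict that the camera call returned (one of the last four; its "shot" number tells which), for a name from the list of things; names that differ only in an ending like _2 or _b are one class to them, and where a whole thing is asked for, a point or a joint stands for the part that bears it (a point fixed in the world has none). Each returns a list of dicts, best first, with "conf" (0 to 1); they miss things now and then, are a little off and sometimes report something else, mostly with a low value. They report only what shows in the picture. A call takes as long as a camera call. They do not tell look-alikes from the thing itself.
- env.search_frame(picture, target): "centre" ([x, y, z] in m, in the coordinates of the camera as it stood for that picture, good to about 4 mm: the middle of the surface that is visible of it).
- env.outline_of(picture, target): "pixels" (420x560 bool, what is visible of it).
- env.mark_of(picture, target): "centre" ([x, y, z] in m, in the coordinates of the camera as it stood for that picture, good to about 4 mm: a listed point, or the origin of a listed thing).
The state is a dict: "t": time; "joint_positions": joint angles; "joint_vel": joint speeds; "joint_efforts": joint torques, N m; "tcp_pos": TCP position; "orientation": TCP orientation; "wrist_force": force on the tool from outside, world axes, zero at the start; "moment": the same for the moment, N m; "width": opening from 0.0 (shut) to 1.0 (fully open); "finger_force": force on a finger pad.
Only numpy, scipy, OpenCV 4.12 (cv2) and the standard library are available. Lean on these libraries where they do the work, as an engineer would, in place of code of your own. Each camera call takes 0.05 s, during which the arm holds its last target. There are 200 camera calls.

## Working session

There is one attempt and no reset: what is moved stays moved. The work goes in short steps, Python scripts to look and compute and a tool call to move; the robot and the scene stay as the last step left them, time stands still between calls to the robot, and variables do not carry over. Pictures are saved under pics/ and viewed, at most 14 in all, crops included, and the job is handed in when it is done.

Besides the shell and the picture viewer there is one more tool, called after "Request:" in YAML: its name, and indented under it one key for each argument. arm_command: Moves the arm, as the interface text tells. Its arguments: {"type":"object","properties":{"commands":{"type":"string"},"grip":{"type":"number"}},"required":["commands"]}

```bash
ls; mkdir -p pics; cat > h.py <<'E'
import numpy as np, cv2
from rig import env
from scipy.spatial.transform import Rotation as R
def world(P,c,st=None):
    P=np.atleast_2d(P)
    T=np.linalg.inv(np.array(c["world_to_cam"]))
    return P@T[:3,:3].T+T[:3,3]
def cloud(c):
    z=c["z_map"];h,w=z.shape
    u,v=np.meshgrid(np.arange(w),np.arange(h))
    n=cv2.undistortPoints(np.stack([u,v],-1).reshape(-1,1,2).astype(float),np.array(c["mtx"]),np.array(c["distortion"])).reshape(-1,2)
    P=np.c_[n,np.ones(len(n))]*z.reshape(-1,1)
    W=world(P,c).reshape(h,w,3);W[z==0]=np.nan
    return W
def save(n,im): cv2.imwrite(f"pics/{n}.png",cv2.cvtColor(im,cv2.COLOR_RGB2BGR))
E
python3 - <<'E'
from h import *
s=env.observe();print(s)
for n in("top","scene"):
    c=env.capture(n);save(n,c["frame"])
    print(n,np.linalg.inv(c["world_to_cam"]).round(3).tolist())
    for t in["tape_roll","dust_filter","tin","bobbin_1","kit_tray_large","kit_tray_small","wheel","circuit_board"]:
        for d in env.search_frame(c,t)[:5]:
            P=np.array(d["centre"]);px=cv2.projectPoints(P.reshape(1,3),np.zeros(3),np.zeros(3),np.array(c["mtx"]),np.array(c["distortion"]))[0].ravel()
            print(t,round(d["conf"],2),world(P,c)[0].round(3),px.round())
E
```

```text
pics
{'t': 0.0, 'joint_positions': array([ 1.04011831,  0.38425766,  0.01639768,  1.37115838, -0.00630429,
        1.38822926, -0.0465312 ]), 'joint_vel': array([-0.00106252,  0.00163259,  0.00071771, -0.00010293, -0.00124194,
       -0.0004246 , -0.00180714]), 'joint_efforts': array([ 4.20248953e-04, -6.27604222e+01,  8.44565034e-01, -3.71824551e+01,
        1.65181694e-02,  1.43609854e-02,  2.21693870e-05]), 'tcp_pos': array([ 0.28160316, -0.55738774,  0.23026501]), 'orientation': array([-9.69065484e-04,  9.72770810e-01,  2.31767013e-01, -2.52865576e-04]), 'wrist_force': array([-0.82659258, -0.53566707,  0.40363679]), 'moment': array([0.02913322, 0.01572536, 0.01956558]), 'finger_force': 0.0, 'width': 1.001764244562644}
top [[0.003, -0.986, 0.167, 0.362], [-1.0, -0.006, -0.018, 0.018], [0.018, -0.167, -0.986, 1.006], [0.0, 0.0, 0.0, 1.0]]
tape_roll 0.88 [ 0.385 -0.215  0.02 ] [395. 284.]
dust_filter 0.89 [0.663 0.002 0.017] [279. 139.]
tin 0.9 [0.394 0.217 0.021] [161. 278.]
tin 0.34 [0.421 0.108 0.013] [221. 264.]
bobbin_1 0.76 [0.45  0.01  0.018] [274. 248.]
bobbin_1 0.69 [0.378 
[... 368 characters left out ...]
cuit_board 0.89 [ 0.429 -0.115  0.   ] [339. 261.]
scene [[0.967, -0.214, 0.136, 0.372], [-0.253, -0.846, 0.469, -0.475], [0.015, -0.489, -0.872, 0.882], [0.0, 0.0, 0.0, 1.0]]
tape_roll 0.78 [ 0.386 -0.218  0.02 ] [239. 339.]
dust_filter 0.57 [ 0.663 -0.003  0.014] [356. 197.]
tin 0.87 [0.395 0.211 0.02 ] [197. 135.]
bobbin_1 0.81 [ 0.507 -0.072  0.016] [287. 246.]
bobbin_1 0.76 [0.425 0.103 0.014] [222. 177.]
bobbin_1 0.71 [0.379 0.007 0.015] [209. 224.]
bobbin_1 0.52 [0.452 0.004 0.014] [248. 217.]
kit_tray_large 0.74 [ 0.604 -0.165  0.002] [353. 283.]
kit_tray_small 0.6 [ 0.609 -0.161  0.004] [355. 280.]
wheel 0.71 [0.544 0.006 0.018] [295. 205.]
wheel 0.33 [0.612 0.163 0.002] [306. 138.]
```

```bash
python3 - <<'E'
from h import *
im=cv2.imread("pics/top.png")
cv2.imwrite("pics/top_c.png",cv2.resize(im[90:330,110:430],(800,600),interpolation=cv2.INTER_CUBIC))
E
```

```text
(no output)
```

View pics/top_c.png

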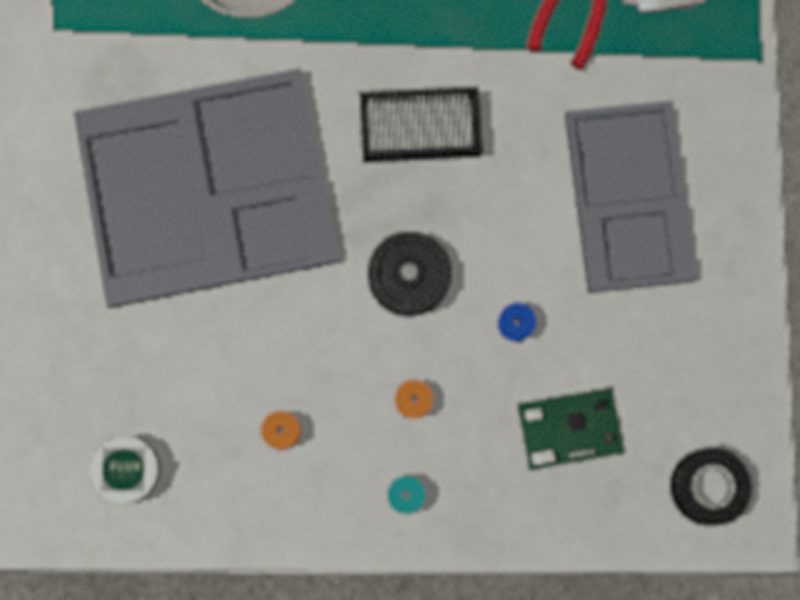

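View pics/scene.png

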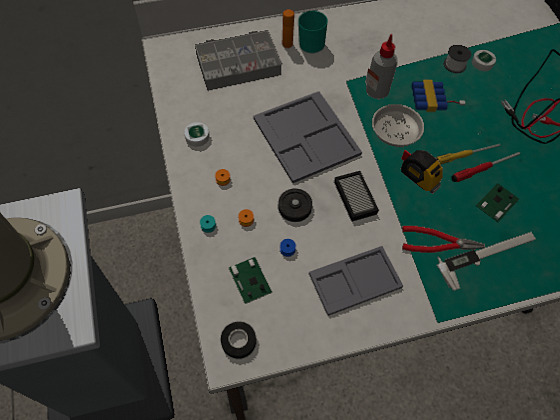

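The crop shows the tape (open ring, white lining) at top pixel (394,284), distinct from the closed wheel at (274,198). The orange bobbins are at (222,262) and (275,249). The teal (272,287) and blue (316,218) spools are look-alikes to leave alone. The tin is at (160,277), the filter at (279,139), the large tray on the left and the small tray on the right. The crop already confirms these identities.

```bash
cat > meas.py <<'E'
from h import *
c=env.capture("top");W=cloud(c)
T=np.linalg.inv(c["world_to_cam"])
def topray(px,z):
    n=cv2.undistortPoints(px.reshape(-1,1,2).astype(float),np.array(c["mtx"]),np.array(c["distortion"])).reshape(-1,2)
    d=np.c_[n,np.ones(len(n))]@T[:3,:3].T
    return T[:3,3]+d*((z-T[2,3])/d[:,2])[:,None]
bench=np.nanmedian(W[295:305,200:250,2]);print("bench z",bench)
hs={"tape_roll":.018,"dust_filter":.018,"tin":.019,"bobbin_1":.016,"kit_tray_large":.010,"kit_tray_small":.010,"wheel":.018,"circuit_board":.0}
for t,h in hs.items():
    for d in env.outline_of(c,t)[:6]:
        m=d["pixels"];z=W[...,2]-bench
        if "tray" not in t: m=m&(z>h-.006)
        if m.sum()<20: print(t,"small");continue
        v,u=np.nonzero(m);p=topray(np.c_[u,v],h)[:,:2]
        r=cv2.minAreaRect((p*1000).astype(np.float32))
        print(t,round(d["conf"],2),"n",m.sum(),"mean",(p.mean(0)*1000).round(1),"rect",np.round(r[0],1),np.round(r[1],1),round(r[2],1),"rgb",c["frame"][m].mean(0).round(),"z",np.nanmedian(z[m]).round(4))
E
python3 meas.py
```

```text
bench z -0.0011231283210797471
tape_roll 0.82 n 631 mean [ 385.3 -215.4] rect [ 385.8 -215. ] [57.2 58.4] 0.1 rgb [51. 51. 49.] z 0.0178
dust_filter 0.89 n 767 mean [664.9   1. ] rect [664.4   2.8] [55.8 93.7] 3.7 rgb [88. 87. 84.] z 0.0172
tin 0.59 n 568 mean [395.3 221.4] rect [395.3 221.2] [45.9 49.9] 0.3 rgb [122. 135. 125.] z 0.0192
bobbin_1 0.67 n 180 mean [449.9   7.3] rect [449.7   7.4] [26.6 27.9] 45.2 rgb [165. 107.  57.] z 0.0161
bobbin_1 0.66 n 178 mean [378.7  13. ] rect [378.6  13.1] [25.7 26. ] 0.2 rgb [ 48. 130. 126.] z 0.0161
bobbin_1 0.61 n 182 mean [426.2 107.3] rect [426.3 107.6] [26.1 28. ] 0.3 rgb [166. 107.  56.] z 0.0158
bobbin_1 0.57 n 167 mean [508.8 -71.5] rect [508.5 -71.6] [26.6 26.9] 89.6 rgb [ 38.  73. 139.] z 0.0161
bobbin_1 0.49 n 624 mean [ 384.6 -215.3] rect [ 384.9 -215.3] [55.4 58.4] 0.1 rgb [50. 50. 48.] z 0.0178
kit_tray_large 0.88 n 7603 mean [613.2 169.6] rect [614.9 169.7] [162.2 182.9] 11.6 rgb [102. 102. 105.] z 0.0062
kit_tray_large 0.25 n 646 mean [ 386.4 -216.1] rect [ 386.9 -215. ] [58.5 56.2] 88.4 rgb [54. 54. 52.] z 0.0176
kit_tray_small 0.72 n 3172 mean [ 608.8 -160.2] rect [ 609.4 -160.4] [146.1  85.6] 6.6 rgb [100. 100. 103.] z 0.006
wheel 0.97 n 902 mean [545.6  11. ] rect [545.3  11.1] [63.9 62.9] 0.4 rgb [57. 56. 53.] z 0.0174
circuit_board 0.83 n 1046 mean [ 429.7 -112.8] rect [ 429.5 -113. ] [52.  75.8] 9.0 rgb [57. 82. 65.] z 0.0023
```

```bash
cat > go.py <<'E'
import sys
from h import *
s=env.observe();w,x,y,z=s["orientation"];M=R.from_quat([x,y,z,w]).as_matrix()
h0=np.degrees(np.arctan2(M[1,1],M[0,1]))
print("t",round(s["t"],2),"tcp",s["tcp_pos"].round(4),"tilt",(M[2,:2]).round(3),"head",round(h0,1),"j7",round(s["joint_positions"][6],2),"w",round(s["width"],3),"ff",round(s["finger_force"],1))
a=sys.argv[1:]
for i in range(0,len(a),4):
    X,Y,Z,H=map(float,a[i:i+4])
    d=M.T@(np.array([X,Y,Z])/1000-s["tcp_pos"])*100
    t=-np.radians((H-h0+90)%180-90)
    print((X,Y,Z,H),"->",d.round(2),"spin",round(t,3))
E
python3 go.py 385.5 -215.2 100 -25 385.5 -215.2 2.5 -25
```

```text
t 1.35 tcp [ 0.2818 -0.5578  0.2312] tilt [ 0. -0.] head -63.2 j7 -0.05 w 0.999 ff 0.0
(385.5, -215.2, 100.0, -25.0) -> [ 24.7  -25.9   13.13] spin -0.667
(385.5, -215.2, 2.5, -25.0) -> [ 24.7  -25.9   22.88] spin -0.667
```

Request:
arm_command:
  commands: "4 -4.2 1 -0.1; 8 -8.4 3 -0.2; 12 -12.6 5 -0.3; 16 -16.8 7 -0.4; 20 -21 9 -0.55; 23 -24 11 -0.667; 24.7 -25.9 13.1 -0.667; 24.7 -25.9 13.1 -0.667; 24.7 -25.9 13.1 -0.667; 24.7 -25.9 13.1 -0.667"
  grip: 8.5

```text
t: 2.6
tcp_pos: [0.3857, -0.2167, 0.101]
orientation: [0.001, 0.844, 0.537, 0.0]
wrist_force: [0.3, -0.5, 1.0]
width: 0.994
finger_force: 0.0
```

```bash
python3 - <<'E'
from h import *
s=env.observe();c=env.capture("wrist");save("w1",c["frame"]);print(np.array(c["mount"]).round(3))
E
python3 go.py 385.5 -215.2 2.5 -25
```

```text
[[-0.002 -0.954 -0.301  0.078]
 [ 1.    -0.001 -0.001  0.001]
 [ 0.001 -0.301  0.954 -0.144]
 [ 0.     0.     0.     1.   ]]
t 2.65 tcp [ 0.3857 -0.2165  0.101 ] tilt [-0.     0.001] head -25.1 j7 -0.04 w 0.997 ff 0.0
(385.5, -215.2, 2.5, -25.0) -> [ 0.12 -0.08  9.85] spin -0.002
```

View pics/w1.png

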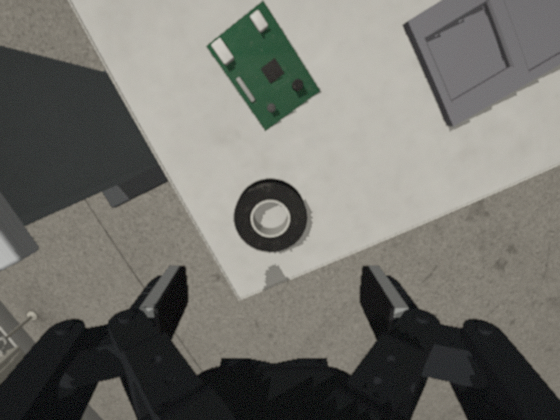

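The wrist view shows the tape at (270,216), centred between the fingers (about columns 165–380), with the board well clear. I'll grasp it now.

Request:
arm_command:
  commands: "0.1 -0.1 4 0; 0.1 -0.1 8 0; 0.1 -0.1 9.85 0; 0.1 -0.1 9.85 0; 0.1 -0.1 9.85 0"
  grip: 8.5

```text
t: 3.28
tcp_pos: [0.3857, -0.2146, 0.0028]
orientation: [0.001, 0.843, 0.537, 0.0]
wrist_force: [-0.1, 0.2, -0.0]
width: 0.998
finger_force: 0.0
```

Request:
arm_command:
  commands: "0 0 0 0; 0 0 0 0; 0 0 0 0; 0 0 0 0; 0 0 0 0; 0 0 0 0"
  grip: 4

```text
t: 4.03
tcp_pos: [0.3858, -0.2144, 0.0033]
orientation: [0.001, 0.843, 0.537, 0.0]
wrist_force: [-3.2, 1.5, 11.3]
width: 0.666
finger_force: 61.9
```

Request:
arm_command:
  commands: "0 0 -2 0; 0 0 -5 0; 0 0 -9 0; 0 0 -9 0; 0 0 -9 0"

```text
t: 4.65
tcp_pos: [0.3849, -0.214, 0.0918]
orientation: [0.0, 0.843, 0.537, 0.0]
wrist_force: [0.1, -0.2, -0.7]
width: 0.659
finger_force: 64.5
```

```bash
python3 - <<'E'
from h import *
c=env.capture("wrist");save("w2",c["frame"])
E
python3 go.py 652.1 134.6 90 11.4 652.1 134.6 20 11.4
```

```text
t 4.7 tcp [ 0.3845 -0.2137  0.0912] tilt [ 0.    -0.001] head -25.0 j7 -0.04 w 0.661 ff 64.5
(652.1, 134.6, 90.0, 11.4) -> [42.87  9.55  0.11] spin -0.635
(652.1, 134.6, 20.0, 11.4) -> [42.87  9.55  7.11] spin -0.635
```

View pics/w2.png

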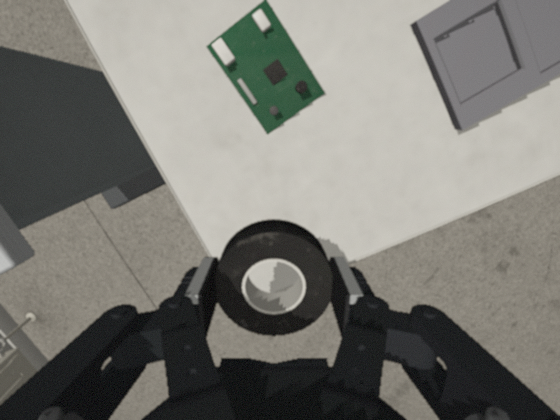

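Held squarely: the tape ring is at (275,277) between the pads. I'll carry it to its pocket.

Request:
arm_command:
  commands: "3 0.7 0 -0.04; 7.5 1.7 0 -0.11; 12 2.7 0 -0.18; 16.5 3.7 0 -0.25; 21 4.7 0 -0.32; 25.5 5.7 0 -0.39; 30 6.7 0 -0.46; 34.5 7.7 0 -0.53; 39 8.7 0 -0.6; 42 9.4 0.1 -0.635; 42.9 9.55 3 -0.635; 42.9 9.55 6 -0.635; 42.9 9.55 6 -0.635; 42.9 9.55 6 -0.635; 42.9 9.55 6 -0.635"

```text
t: 6.58
tcp_pos: [0.6536, 0.1347, 0.0334]
orientation: [0.001, 0.633, 0.774, 0.001]
wrist_force: [1.3, -0.6, 0.3]
width: 0.663
finger_force: 64.5
```

```bash
python3 - <<'E'
from h import *
c=env.capture("wrist");save("w3",c["frame"])
E
python3 go.py 652.1 134.6 8 11.4
```

```text
t 6.62 tcp [0.6536 0.1347 0.0334] tilt [0.    0.002] head 11.4 j7 -0.29 w 0.66 ff 64.5
(652.1, 134.6, 8.0, 11.4) -> [ 0.02 -0.15  2.54] spin -0.0
```

View pics/w3.png

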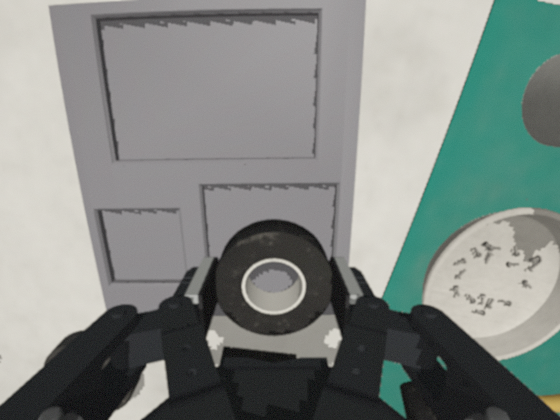

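The tape (column 275) lines up with the pocket (columns 205–340). I'll lower and release it.

Request:
arm_command:
  commands: "0 -0.15 1.2 0; 0 -0.15 2.1 0; 0 -0.15 2.55 0; 0 -0.15 2.55 0"

```text
t: 7.12
tcp_pos: [0.6511, 0.1342, 0.0074]
orientation: [0.0, 0.633, 0.774, -0.0]
wrist_force: [-6.1, -2.3, 13.0]
width: 0.661
finger_force: 65.8
```

Request:
arm_command:
  commands: "0 0 0 0; 0 0 0 0; 0 0 0 0; 0 0 0 0; 0 0 -3 0; 0 0 -8 0; 0 0 -8 0; 0 0 -8 0"
  grip: 7.5

```text
t: 8.12
tcp_pos: [0.6511, 0.1342, 0.0861]
orientation: [0.0, 0.633, 0.774, -0.0]
wrist_force: [0.3, 0.4, -0.7]
width: 0.88
finger_force: 0.0
```

```bash
python3 go.py 664.7 2 90 3.7 664.7 2 3.5 3.7
```

```text
t 8.12 tcp [0.6511 0.1342 0.0861] tilt [-0. -0.] head 11.4 j7 -0.27 w 0.88 ff 0.0
(664.7, 2.0, 90.0, 3.7) -> [-13.23  -1.29  -0.39] spin 0.134
(664.7, 2.0, 3.5, 3.7) -> [-13.23  -1.29   8.26] spin 0.134
```

Request:
arm_command:
  commands: "-4 -0.4 0 0.03; -8.5 -0.8 0 0.08; -12.5 -1.3 0 0.134; -13.2 -1.3 0 0.134; -13.2 -1.3 3 0.134; -13.2 -1.3 7 0.134; -13.2 -1.3 8.25 0.134; -13.2 -1.3 8.25 0.134; -13.2 -1.3 8.25 0.134"
  grip: 8

```text
t: 9.25
tcp_pos: [0.6657, 0.0028, 0.0054]
orientation: [0.001, 0.684, 0.73, 0.001]
wrist_force: [-0.7, -0.3, 0.6]
width: 0.935
finger_force: 0.0
```

Request:
arm_command:
  commands: "0 0 0 0; 0 0 0 0; 0 0 0 0; 0 0 0 0; 0 0 0 0; 0 0 0 0"
  grip: 4

```text
t: 10.0
tcp_pos: [0.6658, 0.0024, 0.0056]
orientation: [0.001, 0.684, 0.73, 0.001]
wrist_force: [-0.6, -0.3, 7.2]
width: 0.611
finger_force: 63.3
```

Request:
arm_command:
  commands: "0 0 -2 0; 0 0 -5 0; 0 0 -9 0; 0 0 -9 0; 0 0 -9 0"

```text
t: 10.62
tcp_pos: [0.6646, 0.0023, 0.0945]
orientation: [0.0, 0.684, 0.73, 0.0]
wrist_force: [0.3, 0.4, -0.3]
width: 0.611
finger_force: 62.7
```

```bash
python3 go.py 604.3 216.3 90 101.4 604.3 216.3 35 101.4
```

```text
t 10.62 tcp [0.6646 0.0023 0.0945] tilt [-0.     0.001] head 3.7 j7 -0.18 w 0.611 ff 62.7
(604.3, 216.3, 90.0, 101.4) -> [21.75 -4.63  0.44] spin 1.437
(604.3, 216.3, 35.0, 101.4) -> [21.75 -4.63  5.94] spin 1.437
```

Request:
arm_command:
  commands: "1.5 -0.3 0 0.1; 4 -0.8 0 0.24; 6.5 -1.4 0 0.38; 9 -1.9 0 0.52; 11.5 -2.4 0 0.66; 14 -3 0 0.8; 16 -3.4 0 0.94; 18 -3.8 0 1.08; 20 -4.2 0 1.22; 21.2 -4.5 0 1.34; 21.75 -4.6 0 1.437; 21.75 -4.6 0.5 1.437; 21.75 -4.6 3 1.437; 21.75 -4.6 5.9 1.437; 21.75 -4.6 5.9 1.437; 21.75 -4.6 5.9 1.437; 21.75 -4.6 5.9 1.437"

```text
t: 12.75
tcp_pos: [0.6055, 0.2167, 0.0363]
orientation: [-0.0, 0.995, 0.099, 0.001]
wrist_force: [-0.2, -0.2, -0.3]
width: 0.608
finger_force: 62.7
```

```bash
python3 - <<'E'
from h import *
c=env.capture("wrist");save("w4",c["frame"])
E
python3 go.py 604.3 216.3 10.5 101.4
```

```text
t 12.8 tcp [0.6054 0.2167 0.0362] tilt [ 0.002 -0.   ] head -78.6 j7 -1.88 w 0.611 ff 62.7
(604.3, 216.3, 10.5, 101.4) -> [-0.13  0.01  2.57] spin 0.0
```

View pics/w4.png

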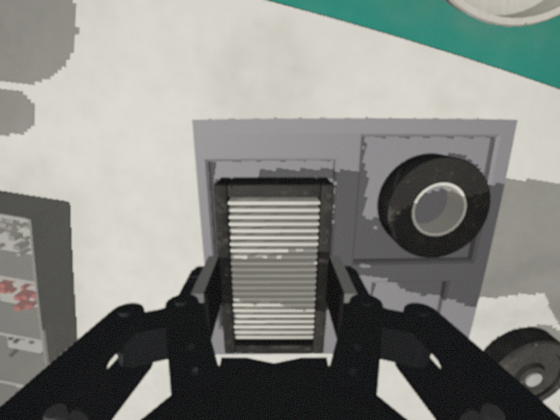

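The filter (columns 217–335) sits over its pocket (207–335) and is square to it, and the tape appears seated in its own. I'll lower and release the filter.

Request:
arm_command:
  commands: "-0.1 0 1.2 0; -0.1 0 2.1 0; -0.1 0 2.5 0; -0.1 0 2.5 0"

```text
t: 13.3
tcp_pos: [0.6034, 0.2162, 0.0096]
orientation: [0.0, 0.995, 0.099, -0.0]
wrist_force: [-1.0, -0.1, 2.1]
width: 0.61
finger_force: 62.9
```

Request:
arm_command:
  commands: "0 0 0 0; 0 0 0 0; 0 0 0 0; 0 0 0 0; 0 0 -3 0; 0 0 -8 0; 0 0 -8 0; 0 0 -8 0"
  grip: 7

```text
t: 14.3
tcp_pos: [0.6035, 0.2161, 0.0897]
orientation: [0.0, 0.995, 0.099, 0.0]
wrist_force: [-0.2, -0.1, -0.1]
width: 0.822
finger_force: 0.0
```

```bash
python3 - <<'E'
from h import *
c=env.capture("top");im=c["frame"]
save("top2",cv2.resize(im[90:330,110:430],(800,600),interpolation=cv2.INTER_CUBIC))
E
python3 go.py 395.3 221.3 90 30 395.3 221.3 4 30; sed -i 's/^for t,h/import sys\nfor t,h/; s/    for d in env.outline/    if sys.argv[1:] and t not in sys.argv[1:]: continue\n&/' meas.py; python3 meas.py tape_roll dust_filter kit_tray_large
```

```text
t 14.35 tcp [0.603  0.2159 0.0888] tilt [-0.002  0.   ] head -78.6 j7 -1.87 w 0.82 ff 0.0
(395.3, 221.3, 90.0, 30.0) -> [-20.25  -4.63  -0.09] spin 1.246
(395.3, 221.3, 4.0, 30.0) -> [-20.24  -4.64   8.51] spin 1.246
bench z 0.6251180682349747
tape_roll small
kit_tray_large 0.8 n 3046 mean [616.1 125.2] rect [621.3 139.5] [161.9 119.5] 12.3 rgb [105. 105. 108.] z -0.6187
```

View pics/top2.png

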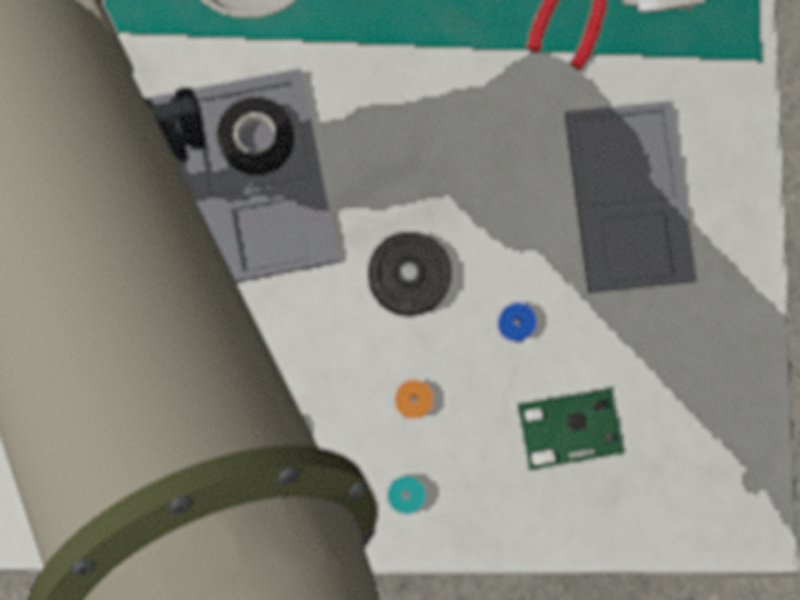

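```bash
python3 go.py 395.3 221.3 90 5 395.3 221.3 4.5 5
```

```text
t 14.55 tcp [0.603  0.216  0.0886] tilt [-0.002  0.   ] head -78.6 j7 -1.87 w 0.819 ff 0.0
(395.3, 221.3, 90.0, 5.0) -> [-20.25  -4.63  -0.1 ] spin -1.459
(395.3, 221.3, 4.5, 5.0) -> [-20.23  -4.63   8.45] spin -1.459
```

Request:
arm_command:
  commands: "-2 -0.4 0 -0.15; -5 -1 0 -0.3; -8 -1.8 0 -0.47; -11 -2.5 0 -0.64; -14 -3.2 0 -0.81; -17 -3.9 0 -0.98; -19.5 -4.5 0 -1.15; -20.2 -4.6 0 -1.32; -20.25 -4.6 0 -1.459; -20.25 -4.6 1 -1.459; -20.25 -4.6 4 -1.459; -20.25 -4.6 7 -1.459; -20.25 -4.6 8.45 -1.459; -20.25 -4.6 8.45 -1.459; -20.25 -4.6 8.45 -1.459"
  grip: 8

```text
t: 16.42
tcp_pos: [0.3966, 0.2218, 0.0061]
orientation: [0.0, 0.676, 0.737, 0.001]
wrist_force: [0.6, 0.2, 0.4]
width: 0.935
finger_force: 0.0
```

Request:
arm_command:
  commands: "0 0 0 0; 0 0 0 0; 0 0 0 0; 0 0 0 0; 0 0 0 0; 0 0 0 0; 0 0 0 0"
  grip: 3.5

```text
t: 17.3
tcp_pos: [0.3967, 0.2216, 0.0066]
orientation: [0.001, 0.676, 0.737, 0.001]
wrist_force: [-2.3, -1.1, 10.6]
width: 0.559
finger_force: 59.8
```

Request:
arm_command:
  commands: "0 0 -2 0; 0 0 -5 0; 0 0 -9 0; 0 0 -9 0; 0 0 -9 0"

```text
t: 17.92
tcp_pos: [0.396, 0.221, 0.0952]
orientation: [0.0, 0.676, 0.737, 0.0]
wrist_force: [0.8, 0.1, -1.3]
width: 0.56
finger_force: 62.0
```

```bash
python3 go.py 639.3 -156.8 90 6.6 639.3 -156.8 35 6.6
```

```text
t 17.93 tcp [0.396  0.221  0.0952] tilt [-0.  0.] head 5.0 j7 -0.6 w 0.56 ff 62.0
(639.3, -156.8, 90.0, 6.6) -> [-39.74  20.97   0.54] spin -0.029
(639.3, -156.8, 35.0, 6.6) -> [-39.74  20.97   6.04] spin -0.029
```

Request:
arm_command:
  commands: "-3 1.6 0 0; -7 3.7 0 -0.02; -11 5.8 0 -0.029; -15 7.9 0 -0.029; -19 10 0 -0.029; -23 12.1 0 -0.029; -27 14.2 0 -0.029; -31 16.4 0 -0.029; -35 18.5 0 -0.029; -38.5 20.3 0 -0.029; -39.75 21 1 -0.029; -39.75 21 3 -0.029; -39.75 21 6 -0.029; -39.75 21 6 -0.029; -39.75 21 6 -0.029; -39.75 21 6 -0.029"

```text
t: 19.92
tcp_pos: [0.6406, -0.156, 0.0368]
orientation: [0.001, 0.665, 0.747, 0.001]
wrist_force: [-0.5, 0.3, -1.5]
width: 0.556
finger_force: 62.1
```

```bash
python3 - <<'E'
from h import *
c=env.capture("wrist");save("w5",c["frame"])
E
python3 go.py 639.3 -156.8 11.2 6.6
```

```text
t 19.98 tcp [ 0.6406 -0.1562  0.0367] tilt [-0.001  0.002] head 6.7 j7 0.16 w 0.562 ff 62.1
(639.3, -156.8, 11.2, 6.6) -> [-0.04 -0.14  2.55] spin 0.001
```

View pics/w5.png

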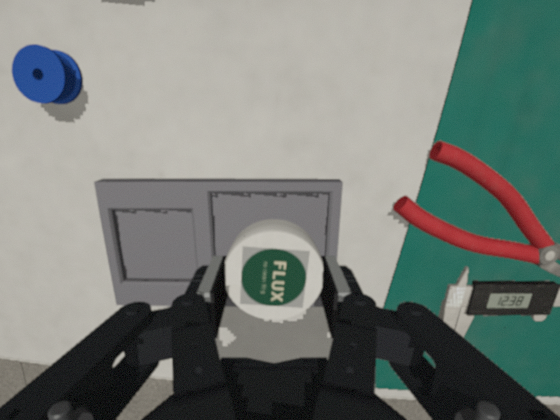

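The tin (column 275) is centred on its pocket (212–335), and the pliers are clear of the fingers.

Request:
arm_command:
  commands: "0 -0.15 1.2 0; 0 -0.15 2.1 0; 0 -0.15 2.55 0; 0 -0.15 2.55 0"

```text
t: 20.48
tcp_pos: [0.6379, -0.1567, 0.0107]
orientation: [-0.0, 0.665, 0.747, -0.0]
wrist_force: [-6.5, 0.2, 11.3]
width: 0.56
finger_force: 63.3
```

Request:
arm_command:
  commands: "0 0 0 0; 0 0 0 0; 0 0 0 0; 0 0 0 0; 0 0 -3 0; 0 0 -8 0; 0 0 -8 0; 0 0 -8 0"
  grip: 6.5

```text
t: 21.48
tcp_pos: [0.6381, -0.1566, 0.0896]
orientation: [0.0, 0.665, 0.747, -0.0]
wrist_force: [-0.1, -0.1, 0.1]
width: 0.761
finger_force: 0.0
```

```bash
python3 go.py 449.8 7.4 90 80 449.8 7.4 6.5 80
```

```text
t 21.48 tcp [ 0.6381 -0.1566  0.0896] tilt [-0. -0.] head 6.6 j7 0.18 w 0.761 ff 0.0
(449.8, 7.4, 90.0, 80.0) -> [ 18.47 -16.81  -0.04] spin -1.28
(449.8, 7.4, 6.5, 80.0) -> [ 18.47 -16.81   8.31] spin -1.28
```

```bash
python3 go.py 449.8 7.4 90 50 449.8 7.4 6 50
```

```text
t 21.48 tcp [ 0.6381 -0.1566  0.0896] tilt [-0. -0.] head 6.6 j7 0.18 w 0.761 ff 0.0
(449.8, 7.4, 90.0, 50.0) -> [ 18.47 -16.81  -0.04] spin -0.757
(449.8, 7.4, 6.0, 50.0) -> [ 18.47 -16.81   8.36] spin -0.757
```

Request:
arm_command:
  commands: "2.5 -2.3 0 -0.1; 6 -5.5 0 -0.25; 9.5 -8.6 0 -0.4; 13 -11.8 0 -0.55; 16.5 -15 0 -0.7; 18.5 -16.8 0 -0.757; 18.5 -16.8 0 -0.757; 18.5 -16.8 3 -0.757; 18.5 -16.8 3 -0.757"
  grip: 5.5

```text
t: 22.6
tcp_pos: [0.4483, 0.007, 0.0577]
orientation: [-0.002, 0.342, 0.94, -0.001]
wrist_force: [-0.6, 0.2, 0.8]
width: 0.644
finger_force: 0.0
```

```bash
python3 - <<'E'
from h import *
c=env.capture("wrist");save("w6",c["frame"])
E
python3 go.py 449.8 7.4 6 50
```

```text
t 22.65 tcp [0.4492 0.0073 0.0589] tilt [ 0.003 -0.001] head 50.0 j7 0.65 w 0.646 ff 0.0
(449.8, 7.4, 6.0, 50.0) -> [-0.05  0.05  5.29] spin -0.001
```

View pics/w6.png

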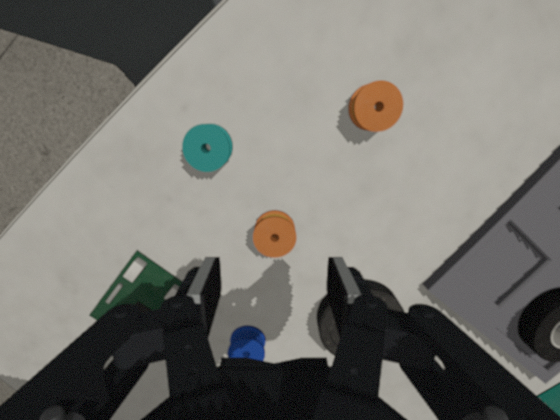

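The orange bobbin (275,235) is centred between the fingers (columns 215–335). The wheel and blue spool are off to the side, so I'll grasp.

Request:
arm_command:
  commands: "0 0 3 0; 0 0 5.3 0; 0 0 5.3 0; 0 0 5.3 0"

```text
t: 23.15
tcp_pos: [0.4509, 0.0077, 0.0079]
orientation: [0.001, 0.342, 0.94, 0.0]
wrist_force: [0.2, -0.3, 0.9]
width: 0.643
finger_force: 0.0
```

Request:
arm_command:
  commands: "0 0 0 0; 0 0 0 0; 0 0 0 0; 0 0 0 0; 0 0 0 0; 0 0 0 0"
  grip: 1.5

```text
t: 23.9
tcp_pos: [0.4509, 0.0076, 0.0082]
orientation: [0.001, 0.342, 0.94, 0.0]
wrist_force: [-2.8, -0.6, 11.3]
width: 0.274
finger_force: 58.3
```

Request:
arm_command:
  commands: "0 0 -2 0; 0 0 -5 0; 0 0 -8 0; 0 0 -8 0; 0 0 -8 0"

```text
t: 24.52
tcp_pos: [0.4498, 0.0075, 0.0866]
orientation: [0.0, 0.342, 0.94, -0.0]
wrist_force: [-0.4, 0.1, 0.4]
width: 0.274
finger_force: 59.0
```

```bash
python3 - <<'E'
from h import *
c=env.capture("wrist");save("w7",c["frame"])
E
python3 go.py 568.3 -165 90 50 568.3 -165 30 50
```

```text
t 24.57 tcp [0.4494 0.0076 0.0862] tilt [ 0.001 -0.001] head 50.0 j7 0.68 w 0.273 ff 59.0
(568.3, -165.0, 90.0, 50.0) -> [-20.2   -5.59  -0.39] spin 0.0
(568.3, -165.0, 30.0, 50.0) -> [-20.2   -5.58   5.61] spin 0.0
```

View pics/w7.png

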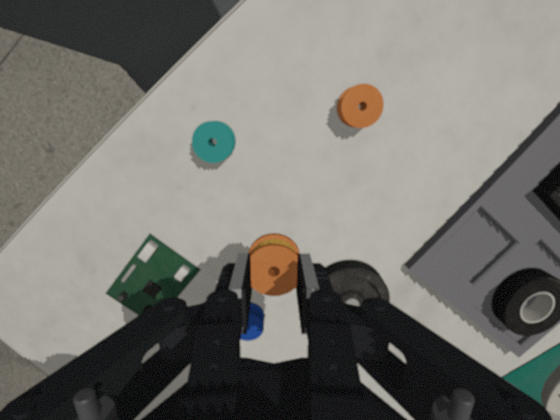

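Held level at (275,268). I'll carry it to the small tray.

Request:
arm_command:
  commands: "-3 -0.8 0 0; -7 -1.9 0 0; -11 -3 0 0; -15 -4.1 0 0; -18.5 -5.1 0 0; -20.2 -5.6 0 0; -20.2 -5.6 2 0; -20.2 -5.6 5 0; -20.2 -5.6 5 0; -20.2 -5.6 5 0"

```text
t: 25.82
tcp_pos: [0.5691, -0.1643, 0.0375]
orientation: [0.0, 0.341, 0.94, 0.0]
wrist_force: [0.4, -0.1, 0.2]
width: 0.269
finger_force: 59.0
```

```bash
python3 - <<'E'
from h import *
c=env.capture("wrist");save("w8",c["frame"])
E
python3 go.py 568.3 -165 12.8 50
```

```text
t 25.88 tcp [ 0.5695 -0.1646  0.038 ] tilt [-0.001  0.001] head 50.1 j7 0.91 w 0.273 ff 59.0
(568.3, -165.0, 12.8, 50.0) -> [ 0.07 -0.11  2.52] spin 0.001
```

View pics/w8.png

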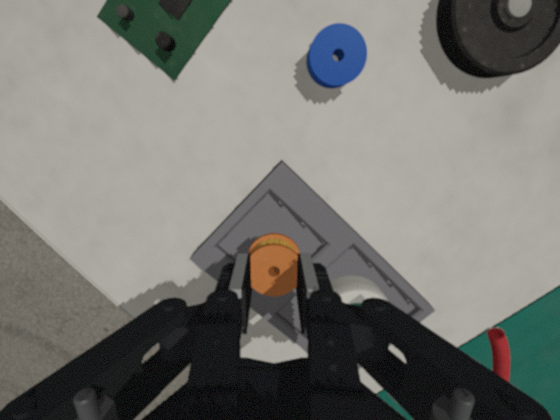

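Request:
arm_command:
  commands: "0.05 -0.1 1.2 0; 0.05 -0.1 2.1 0; 0.05 -0.1 2.5 0; 0.05 -0.1 2.5 0"

```text
t: 26.38
tcp_pos: [0.5676, -0.1655, 0.0123]
orientation: [-0.0, 0.342, 0.94, -0.0]
wrist_force: [-4.4, 0.3, 6.9]
width: 0.272
finger_force: 59.7
```

Request:
arm_command:
  commands: "0 0 0 0; 0 0 0 0; 0 0 0 0; 0 0 0 0; 0 0 -3 0; 0 0 -8 0; 0 0 -8 0; 0 0 -8 0"
  grip: 4.5

```text
t: 27.38
tcp_pos: [0.5676, -0.1655, 0.0916]
orientation: [0.0, 0.342, 0.94, -0.0]
wrist_force: [0.2, -0.4, -0.9]
width: 0.531
finger_force: 0.0
```

```bash
python3 go.py 426.3 107.5 90 50 426.3 107.5 5.5 50
```

```text
t 27.38 tcp [ 0.5676 -0.1655  0.0916] tilt [-0. -0.] head 50.0 j7 0.93 w 0.531 ff 0.0
(426.3, 107.5, 90.0, 50.0) -> [28.37 11.84  0.16] spin 0.0
(426.3, 107.5, 5.5, 50.0) -> [28.37 11.84  8.61] spin 0.0
```

Request:
arm_command:
  commands: "3 1.2 0 0; 8 3.3 0 0; 13 5.4 0 0; 18 7.5 0 0; 23 9.6 0 0; 27 11.3 0 0; 28.4 11.8 0 0; 28.4 11.8 0 0; 28.4 11.8 4 0; 28.4 11.8 8 0; 28.4 11.8 8.6 0; 28.4 11.8 8.6 0; 28.4 11.8 8.6 0"
  grip: 5.5

```text
t: 29.0
tcp_pos: [0.4273, 0.1074, 0.0071]
orientation: [0.001, 0.342, 0.94, 0.001]
wrist_force: [0.2, 0.2, -0.1]
width: 0.648
finger_force: 0.0
```

Request:
arm_command:
  commands: "0 0 0 0; 0 0 0 0; 0 0 0 0; 0 0 0 0; 0 0 0 0; 0 0 0 0"
  grip: 1.5

```text
t: 29.75
tcp_pos: [0.4267, 0.1074, 0.007]
orientation: [0.001, 0.342, 0.94, -0.0]
wrist_force: [-3.4, -2.1, 11.1]
width: 0.275
finger_force: 58.2
```

Request:
arm_command:
  commands: "0 0 -2 0; 0 0 -5 0; 0 0 -8.5 0; 0 0 -8.5 0; 0 0 -8.5 0"

```text
t: 30.38
tcp_pos: [0.4258, 0.1072, 0.0906]
orientation: [0.0, 0.342, 0.94, -0.0]
wrist_force: [-0.0, 0.8, 0.1]
width: 0.274
finger_force: 59.3
```

```bash
python3 go.py 575.6 119 90 50 575.6 119 35 50
```

```text
t 30.38 tcp [0.4258 0.1072 0.0906] tilt [-0. -0.] head 50.0 j7 0.44 w 0.274 ff 59.3
(575.6, 119.0, 90.0, 50.0) -> [-10.72  10.53   0.06] spin 0.0
(575.6, 119.0, 35.0, 50.0) -> [-10.72  10.53   5.56] spin 0.0
```

Request:
arm_command:
  commands: "-2 2 0 0; -4.5 4.4 0 0; -7 6.9 0 0; -9.5 9.3 0 0; -10.7 10.5 0 0; -10.7 10.5 1 0; -10.7 10.5 4 0; -10.7 10.5 5.5 0; -10.7 10.5 5.5 0; -10.7 10.5 5.5 0"

```text
t: 31.62
tcp_pos: [0.5757, 0.1194, 0.0365]
orientation: [0.0, 0.342, 0.94, 0.0]
wrist_force: [-0.1, 0.8, -0.4]
width: 0.274
finger_force: 59.3
```

```bash
python3 - <<'E'
from h import *
c=env.capture("wrist");save("w9",c["frame"])
E
python3 go.py 575.6 119 11.8 50
```

```text
t 31.68 tcp [0.576  0.1194 0.0369] tilt [-0.001  0.001] head 50.0 j7 0.36 w 0.278 ff 59.3
(575.6, 119.0, 11.8, 50.0) -> [ 0.01 -0.06  2.51] spin 0.0
```

View pics/w9.png

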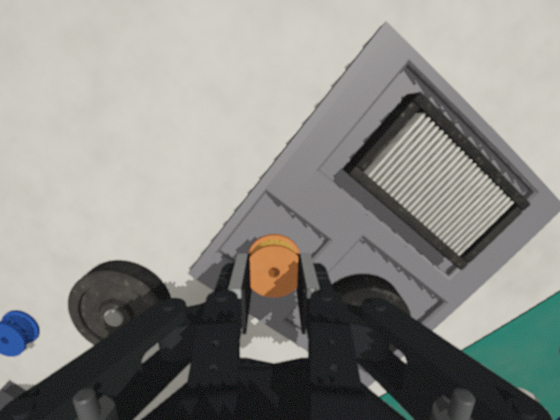

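The bobbin is over its pocket and the filter sits in its own at (437,180). I'll lower the bobbin, release it, and move clear.

Request:
arm_command:
  commands: "0 -0.05 1.2 0; 0 -0.05 2.1 0; 0 -0.05 2.5 0; 0 -0.05 2.5 0"

```text
t: 32.17
tcp_pos: [0.5748, 0.1187, 0.0112]
orientation: [-0.0, 0.342, 0.94, -0.0]
wrist_force: [-4.1, -1.1, 7.8]
width: 0.274
finger_force: 59.8
```

Request:
arm_command:
  commands: "0 0 0 0; 0 0 0 0; 0 0 0 0; 0 0 0 0; 0 0 -3 0; 0 0 -8 0; 0 0 -13 0; 0 0 -16 0; 0 0 -16 0"
  grip: 4.5

```text
t: 33.3
tcp_pos: [0.5766, 0.1194, 0.1739]
orientation: [0.002, 0.342, 0.94, 0.001]
wrist_force: [0.7, -0.2, -0.5]
width: 0.528
finger_force: 0.0
```

```bash
python3 go.py 300 -520 200 50
```

```text
t 33.3 tcp [0.5766 0.1194 0.1739] tilt [-0.004  0.004] head 50.0 j7 0.43 w 0.528 ff 0.0
(300.0, -520.0, 200.0, 50.0) -> [-19.89 -66.76  -2.82] spin 0.0
```

Request:
arm_command:
  commands: "-1 -3.4 -0.3 0.05; -2.7 -9 -0.6 0.15; -4.4 -14.6 -1 0.25; -6 -20 -1.5 0.35; -7.7 -25.6 -2 0.45; -9.3 -31.2 -2.5 0.55; -11 -36.8 -2.8 0.65; -12.7 -42.4 -2.8 0.75; -14.3 -48 -2.8 0.85; -16 -53.6 -2.8 0.9; -17.6 -59 -2.8 0.9; -19.2 -64.3 -2.8 0.9; -19.9 -66.7 -2.8 0.9; -19.9 -66.7 -2.8 0.9; -19.9 -66.7 -2.8 0.9"

```text
t: 35.17
tcp_pos: [0.2997, -0.519, 0.1978]
orientation: [-0.001, 0.716, 0.698, 0.001]
wrist_force: [0.4, 0.7, -0.5]
width: 0.525
finger_force: 0.0
```

```bash
python3 - <<'E'
from h import *
c=env.capture("top");im=c["frame"]
save("top3",cv2.resize(im[90:330,110:430],(800,600),interpolation=cv2.INTER_CUBIC))
E
sed -i 's/.018,"dust_filter":.018,"tin":.019,"bobbin_1":.016/.022,"dust_filter":.022,"tin":.023,"bobbin_1":.020/' meas.py
cat >> meas.py <<'E'
for n,(X,Y,a) in {"L":(613.8,169.7,.2),"S":(609,-160.3,.115)}.items():
    z=W[...,2]-bench; q=W[...,:2]*1000-[X,Y]
    tx=q[...,0]*np.cos(a)+q[...,1]*np.sin(a); ty=-q[...,0]*np.sin(a)+q[...,1]*np.cos(a)
    m=(z>.016)&(abs(tx)<79)&(abs(ty)<91 if n=="L" else abs(ty)<42)
    k,lab,st,ce=cv2.connectedComponentsWithStats(m.astype(np.uint8))
    for i in range(1,k):
        if st[i,4]>50:
            j=lab==i;print(n,st[i,4],"tray xy",tx[j].mean().round(1),ty[j].mean().round(1),"z med",np.percentile(z[j],[10,50,90]).round(4))
E
python3 meas.py tape_roll dust_filter tin bobbin_1 kit_tray_large kit_tray_small wheel
```

```text
bench z -0.0012179635125182386
tape_roll 0.76 n 579 mean [652.7 130.7] rect [652.6 131.1] [60.2 56.4] 45.1 rgb [47. 47. 46.] z 0.0222
dust_filter 0.94 n 1092 mean [606.5 214.4] rect [606.3 214.5] [95.  53.7] 11.1 rgb [90. 90. 86.] z 0.0205
tin 0.59 n 531 mean [ 639.  -155.2] rect [ 638.8 -154.9] [49.1 50.3] 62.9 rgb [118. 129. 119.] z 0.0232
bobbin_1 0.7 n 173 mean [ 567.7 -164. ] rect [ 568.3 -163.8] [26.9 27.6] 88.7 rgb [158.  98.  48.] z 0.0202
bobbin_1 0.67 n 159 mean [574.9 118.7] rect [574.3 118. ] [27.3 24.8] 1.2 rgb [160.  99.  46.] z 0.0199
bobbin_1 0.6 n 149 mean [377.8  13.3] rect [378.6  13.1] [25.6 25.9] 0.2 rgb [ 45. 128. 124.] z 0.0165
bobbin_1 0.44 n 145 mean [508.8 -71.3] rect [509.7 -71.3] [26.5 26.8] 89.6 rgb [ 40.  73. 137.] z 0.0162
bobbin_1 0.28 n 48 mean [613.  165.8] rect [612.5 168.3] [153.9 174.9] 13.4 rgb [ 98.  98. 101.] z 0.0146
kit_tray_large 0.84 n 5324 mean [610.7 162.9] rect [614.7 169.1] [161.2 183.9] 11.8 rgb [96. 95. 98.] z 0.0086
kit_tray_small 0.67 n 2327 mean [ 603.6 -160.8] rect [ 609.  -160.2] [146.4  85.2] 6.2 rgb [96. 95. 99.] z 0.0076
wheel 0.73 n 878 mean [545.8  10.3] rect [545.4  10.1] [63.9 61. ] 0.4 rgb [55. 54. 52.] z 0.0175
wheel 0.34 n 162 mean [ 567.9 -163.6] rect [ 568.7 -163.2] [25.  27.6] 88.7 rgb [160.  99.  47.] z 0.0202
L 586 tray xy 31.0 -46.2 z med [0.0197 0.0222 0.0245]
L 1132 tray xy 3.1 46.3 z med [0.0172 0.0206 0.0236]
L 173 tray xy -47.6 -41.3 z med [0.0182 0.0199 0.0221]
S 533 tray xy 30.6 1.4 z med [0.0206 0.0232 0.0255]
S 171 tray xy -41.2 0.8 z med [0.0176 0.0203 0.0226]
```

View pics/top3.png

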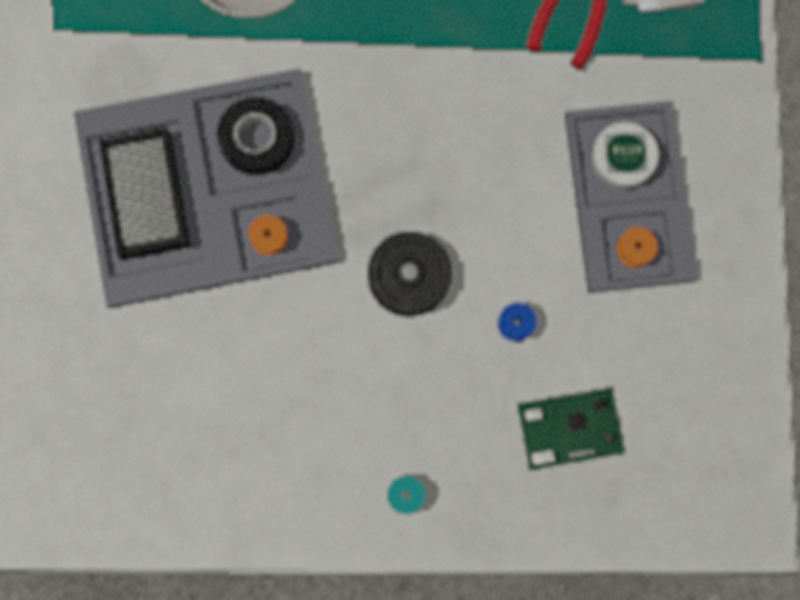

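All five parts sit in their pockets: offsets are under 5 mm against the 11 mm allowed, and the top heights are 20–23 mm, as they should be when seated. The wheel, board and look-alike spools have not moved, so I'm handing in.

```bash
python3 -c "
from rig import env
print(env.hand_in())"
```

```text
the job is handed in; nothing more can be done
None
```

I've handed the job in with both kits made up: my last check showed all five parts seated in their pockets within 5 mm of centre, and the wheel, circuit board and look-alike spools in place, but the hand-in gave no verdict.

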